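# Clear the model-painting table

## Robot

A 7-joint arm with a two-finger parallel gripper is mounted at the origin on the work surface. World frame = base frame: x ahead of the robot, y to its left, z up, the work surface at z = 0. Lengths are in m, angles in rad, forces in N, time in s.
With the tool pointing down it reaches from about 0.35 to 0.9 m from the base axis. Payload 8.1 kg.
Tool frame: the origin (TCP) lies between the finger pads; the fingertips stand ahead of it and the grasp point (between the pads) is the TCP (arm.nose_length is the z of the fingertips in the tool frame, in m); z points along the fingers, y is the line along which they close (so a half turn about z gives the same grasp; the last joint's range is limited). The gripper opens to 92 mm and grips with 3 to 60 N. Pads are 19 mm wide; open, the fingers measure 130 mm over their backs; the gripper's body (75 mm by 190 mm) begins 47 mm behind the grasp point.
Start: joints at [1.151, 0.434, 0.025, 1.573, -0.012, 1.134, -0.075], TCP at [0.195, -0.594, 0.246] pointing down, gripper open.
Joint ranges: [-2.62, 2.62], [-0.44, 2.09], [-1.27, 1.32], [0.08, 2.57], [-1.32, 4.46], [0.12, 2], [-2.74, 2.74]. Speed limits (rad/s): [2.22, 2.22, 3.01, 3.01, 3.14, 3.14, 3.14].

## Interface

Orientations are given as a rotation vector (axis times angle).
In Python, from cell import sensors, optics, arm gives the robot as it stands.
- The arm moves only by the tool arm_command, never from a script. Its argument "deltas" is one flat list of numbers, 7 for each row, row after row: the turn, a rotation vector about the world's x, y, z as a fraction of full scale, then the shift along the world's x, y, z as a fraction of full scale, then the finger opening in mm, from 0 to 91.8. In form: [wx, wy, wz, dx, dy, dz, fingers, wx, wy, wz, dx, dy, dz, fingers, ...]. A call has 1 to 20 rows; each row is the pose to reach, as a shift and turn from the pose commanded when the call began; what a row does not reach only later rows make up. Full scale, the value 1, is 1 m for a shift and 90 degrees for a turn. A row lasts 1/10 s, in which the tool goes at most 50 mm and 8.59 degrees, less where a joint would pass 70% of its speed; a pose out of reach is approached as far as the arm can. A call with a number of a shift or a turn outside -1 to 1 is refused whole. A call with a gripper value outside its range is refused whole. The fingers move at their own pace and stop on an object; "force" is the grip in N (left out, the last holds). Time passes only in rows, so rows that repeat a pose let the fingers close. It gives the time, the measured TCP pose, the force, the opening and the grip force at its end, in the units of the state.
- sensors.observe(): the state, without advancing time (a new reading comes with each control period).
- optics.get_image(name): name is "side" or "top" or "wrist"; returns the picture (480x640x3 uint8, blue, green, red); there is no depth.
- optics.calibration(name): a dict with "camera_matrix" (3x3 intrinsics, pixels), "rvec" (rotation vector, rad) and "tvec" (3), from world to camera coordinates, as OpenCV has them. Camera axes: x right, y down, z forward; pixel columns grow to the right and rows downward; lengths in m; the calibration is good to about 2 mm. A picture is of the moment at which its call begins: read the wrist's pose just before it. calibration takes no time and is no camera call; for the wrist camera it gives the pose at the moment of the call.
- arm.sign_off(): hands the job in; it is judged then, once.
The state is a dict: "clock": time; "joints": joint angles; "dq": joint speeds; "joint_efforts": joint torques, N m; "position": TCP position; "ee_rot": TCP orientation; "force": force on the tool from outside, world axes, zero at the start; "ft_torque": the same for the moment, N m; "width": opening from 0.0 (shut) to 1.0 (fully open); "gripper_force": force on a finger pad.
Only numpy, scipy, OpenCV 4.12 (cv2) and the standard library are available. Lean on these libraries where they do the work, as an engineer would, in place of code of your own. Each camera call takes 0.05 s, during which the arm holds its last target. There are 200 camera calls.

## Task

Clear the model-painting table: stand the large paint jar upright in the large drip tray and the small paint jar in the small drip tray, and stack the three plaster terrace blocks in the middle of the drying board, the largest at the bottom, then the medium, then the smallest on top, each centred on the one below with its long side in line with the long side below, so that it is fully supported. Leave the little gatehouse and the paper cup standing where they are.

Things in the scene. Friction and masses are not known exactly. Their poses are not given: they have to be found in the camera images.
- large_block: The largest plain off-white plaster terrace block for an architectural model: a rectangular slab with flat top and bottom, 96 mm long (its x) by 68 mm wide (its y) by 28 mm high; grooved sides, plain stairs drawn on the long sides. Loose, lies flat. Origin: centre of the underside, z up. About 220 g.
- medium_block: The medium plain off-white plaster terrace block for an architectural model: a rectangular slab with flat top and bottom, 70 mm long (its x) by 46 mm wide (its y) by 24 mm high; grooved sides, plain stairs drawn on the long sides. Loose, lies flat. Origin: centre of the underside, z up. About 100 g.
- small_block: The smallest plain off-white plaster terrace block for an architectural model: a rectangular slab with flat top and bottom, 48 mm long (its x) by 26 mm wide (its y) by 22 mm high; grooved sides, plain stairs drawn on the long sides. Loose, lies flat. Origin: centre of the underside, z up. About 40 g.
- large_jar: The larger of two closed round paint jars, white body with black screw cap of the same width: 62 mm across, 75 mm high, about 160 g. Loose, stands upright. Origin: centre of the underside, z up.
- small_jar: The smaller of two closed round paint jars, white body with black screw cap of the same width: 44 mm across, 56 mm high, about 70 g. Loose, stands upright. Origin: centre of the underside, z up.
- drying_board: Drying board: bare square sheet of plywood, 130 by 130 mm, 6 mm thick, fixed to the table; its place and yaw differ each time. Origin: centre of the underside (on the table), x and y along its edges, z up.
- large_tray: The larger of two square steel drip trays, open on top: 100 by 100 mm outside, 90 by 90 mm inside, walls 5 mm thick, rim 18 mm above the table, inner floor 5 mm above the table. Fixed to the table; its place and yaw differ each time. Origin: centre of the underside (on the table), x and y along its edges, z up.
- small_tray: The smaller of two square steel drip trays, open on top: 70 by 70 mm outside, 60 by 60 mm inside, walls 5 mm thick, rim 18 mm above the table, inner floor 5 mm above the table; the large jar does not go in. Fixed to the table; its place and yaw differ each time. Origin: centre of the underside (on the table), x and y along its edges, z up.
- gatehouse: Bystander, not to be moved: little painted model gatehouse, red walls and green pitched roof, 64 by 52 mm, 60 mm high, loose, between the targets. Origin: centre of the underside.
- paper_cup: Bystander, not to be moved: white paper cup, empty, 72 mm across the rim, 85 mm high, loose, between the targets. Origin: centre of the underside.

How it is judged:
At the end, for the whole second after the job is handed in: Each jar upright on the floor of its tray; large block flat on the board, centre within 15 mm of the board's; medium on large and small on medium, each within 8 mm of centre along the lower block's long side, 7 mm across it, in line within 0.12 rad; all at rest (horizontal distance between large_jar and large_tray below 0.021 m and angle between each of large_jar, small_jar's own z axis and vertical below 0.08 rad and z of large_jar in the frame of large_tray between 0.001 and 0.01 m and horizontal distance between small_jar and small_tray below 0.013 m and z of small_jar in the frame of small_tray between 0.001 and 0.01 m and horizontal distance between large_block and drying_board below 0.015 m and z of large_block in the frame of drying_board between 0.003 and 0.009 m and x of medium_block in the frame of large_block between -0.008 and 0.008 m and y of medium_block in the frame of large_block between -0.007 and 0.007 m and z of medium_block in the frame of large_block between 0.025 and 0.031 m and angle between the x axis of medium_block and the x axis of large_block, either way round below 0.12 rad and x of small_block in the frame of medium_block between -0.008 and 0.008 m and y of small_block in the frame of medium_block between -0.007 and 0.007 m and z of small_block in the frame of medium_block between 0.021 and 0.027 m and angle between the x axis of small_block and the x axis of medium_block, either way round below 0.12 rad and angle between each of medium_block, large_block, small_block's own z axis and vertical below 0.06 rad and linear speed of each of large_jar, medium_block, small_jar, large_block, small_block below 0.02 m/s); the robot touches nothing.
It fails at once if the gatehouse is shifted by more than 20 mm or tipped (distance of gatehouse from where it was at the start of the episode above 0.02 m or angle between gatehouse's own z axis and vertical above 0.3 rad).
It fails at once if the paper cup is shifted by more than 20 mm or tipped (distance of paper_cup from where it was at the start of the episode above 0.02 m or angle between paper_cup's own z axis and vertical above 0.3 rad).
It also fails if it takes over 131 s, if anything falls off the work surface, if the arm or the gripper's body presses on something with over 40 N, if the wrist force passes 120 N, or if a joint passes its speed limit or range.

## Working session

There is one attempt and no reset: what is moved stays moved. The work goes in short steps, Python scripts to look and compute and a tool call to move; the robot and the scene stay as the last step left them, time stands still between calls to the robot, and variables do not carry over. Pictures are saved under pics/ and viewed, at most 14 in all, crops included, and the job is handed in when it is done.

Besides the shell and the picture viewer there is one more tool, called after "Call:" in YAML: its name, and indented under it one key for each argument. arm_command: Moves the arm, as the interface text tells. Its arguments: {"type":"object","properties":{"deltas":{"type":"array","items":{"type":"number"}},"force":{"type":"number"}},"required":["deltas"]}

```bash
ls; mkdir -p pics; python3 - <<'E'
from cell import sensors, optics, arm
import cv2
s=sensors.observe();print(s, arm.nose_length)
for n in ("top","side"):
    cv2.imwrite(f"pics/{n}0.png",optics.get_image(n)); print(n,optics.calibration(n))
E
```

```text
pics
{'clock': 0.0, 'joints': array([ 1.15138337,  0.43521292,  0.02496497,  1.57408331, -0.01158051,
        1.13400854, -0.07511458]), 'dq': array([ 0.0013475 ,  0.00030799, -0.00087409, -0.00088907, -0.00051106,
       -0.00059329,  0.000236  ]), 'joint_efforts': array([-1.11258338e-03, -6.67852020e+01,  9.84488502e-01, -3.14460933e+01,
       -6.05625822e-02,  4.29718033e-02,  1.52603475e-04]), 'position': array([ 0.19450993, -0.59345813,  0.24495645]), 'ee_rot': array([-3.10078005e+00, -4.95224406e-01,  6.28625646e-04]), 'force': array([-0.30764723, -0.24682379, -0.15803586]), 'ft_torque': array([-0.00169127, -0.01821189,  0.00532363]), 'gripper_force': 0.0, 'width': 0.9977436007998848} 0.019
top {'camera_matrix': array([[468.20049061,   0.        , 323.74603298],
       [  0.        , 468.20049061, 236.09344669],
       [  0.        ,   0.        ,   1.        ]]), 'rvec': array([ 2.18260173, -2.20081783,  0.05427632]), 'tvec': array([3.59741651e-04, 5.26305770e-01, 1.00972493e+00])}
side {'camera_matrix': array([[563.312279  ,   0.        , 320.13340776],
       [  0.        , 563.312279  , 236.41633094],
       [  0.        ,   0.        ,   1.        ]]), 'rvec': array([ 0.74854467, -2.4528721 ,  1.27081707]), 'tvec': array([0.4197849 , 0.1917175 , 0.90103898])}
```

View pics/top0.png

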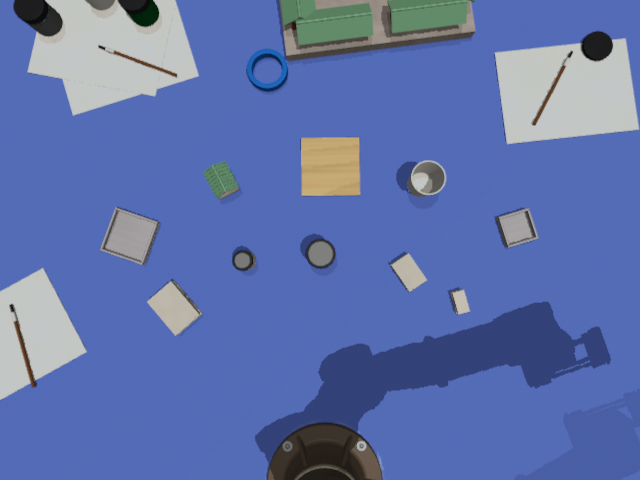

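View pics/side0.png

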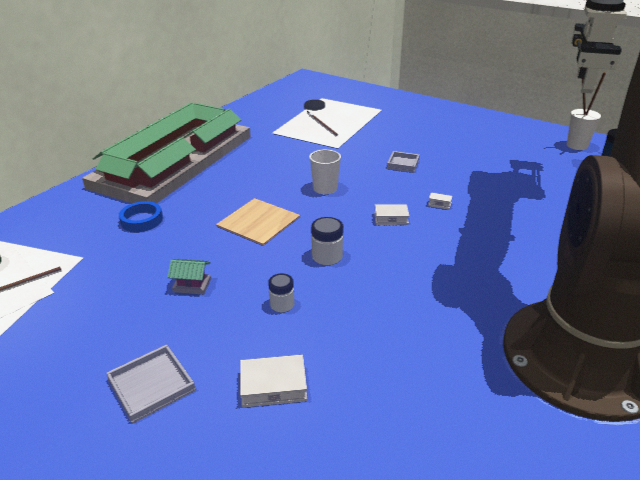

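The top view shows all objects: board (331,167), large tray (130,236), small tray (518,228), large jar (320,254), small jar (243,260), blocks large (174,308), medium (409,272), small (460,301), gatehouse (222,180), cup (428,178). I'll measure them by segmentation.

```bash
cat > h.py <<'E'
import cv2, numpy as np
from cell import sensors, optics, arm
from scipy.spatial.transform import Rotation as R
def back(cal,px,z):
    K,rv,t=cal["camera_matrix"],cal["rvec"],cal["tvec"]
    Rm=cv2.Rodrigues(rv)[0]; c=-Rm.T@t
    d=(Rm.T@np.linalg.inv(K)@np.c_[np.atleast_2d(px),np.ones(len(np.atleast_2d(px)))].T).T
    return (c+d*((z-c[2])/d[:,2])[:,None])[:,:2]
def rect(cal,img,mask,z):
    cs=cv2.findContours(mask,cv2.RETR_EXTERNAL,cv2.CHAIN_APPROX_NONE)[0]
    c=max(cs,key=cv2.contourArea)[:,0,:].astype(float)
    w=back(cal,c,z); r=cv2.minAreaRect((w*1000).astype(np.float32))
    (x,y),(a,b),th=r
    if a<b: a,b,th=b,a,th+90
    th=(th+90)%180-90
    return np.round([x,y,a,b,th],1)
E
python3 - <<'E'
from h import *
img=cv2.imread("pics/top0.png");cal=optics.calibration("top")
Rm=cv2.Rodrigues(cal["rvec"])[0];print("cam",-Rm.T@cal["tvec"])
hsv=cv2.cvtColor(img,cv2.COLOR_BGR2HSV)
fg=((hsv[...,1]<130)|(hsv[...,0]<95)|(hsv[...,0]>130)|(hsv[...,2]<60)).astype(np.uint8)*255
g=img.min(2)
O=dict(board=(331,167,40,.006),ltray=(130,236,38,.018),stray=(518,228,26,.018),ljar=(320,254,20,.075),sjar=(243,260,16,.056),lblk=(174,308,34,.028),mblk=(409,272,24,.024),sblk=(460,301,18,.022),gate=(222,180,24,.05),cup=(428,178,24,.085))
for n,(u,v,r,z) in O.items():
    m=np.zeros_like(fg);m[v-r:v+r,u-r:u+r]=fg[v-r:v+r,u-r:u+r]
    if 'blk' in n: 
        m[(g<0.85*np.percentile(g[m>0],80))]=0
    print(n,rect(cal,img,m,z))
out=[cv2.resize(img[v-32:v+32,u-32:u+32],(256,256),interpolation=cv2.INTER_CUBIC) for u,v in [(174,308),(409,272),(460,301),(320,254),(243,260),(130,236)]]
cv2.imwrite("pics/crops.png",np.vstack([np.hstack(out[:3]),np.hstack(out[3:])]))
E
```

```text
cam [ 0.47086469 -0.00851284  1.03670454]
board [682.8 -20.2 132.9 132.7 -89.5]
ltray [530.  419.7 107.7 103.1  70.6]
stray [ 541.1 -424.9   78.3   72.7  -73.4]
ljar [487.3   3.7  59.5  57.5  -0.5]
sjar [475.3 162.1  48.3  41.8  89.5]
lblk [373.3 320.6  97.   67.7  40.5]
mblk [ 446.2 -186.6   69.    45.8   33.6]
sblk [ 382.1 -297.6   48.    25.1   14. ]
gate [646.6 214.9  76.1  57.   26.4]
cup [ 638.8 -215.6   80.    76.4   89.5]
```

View pics/crops.png

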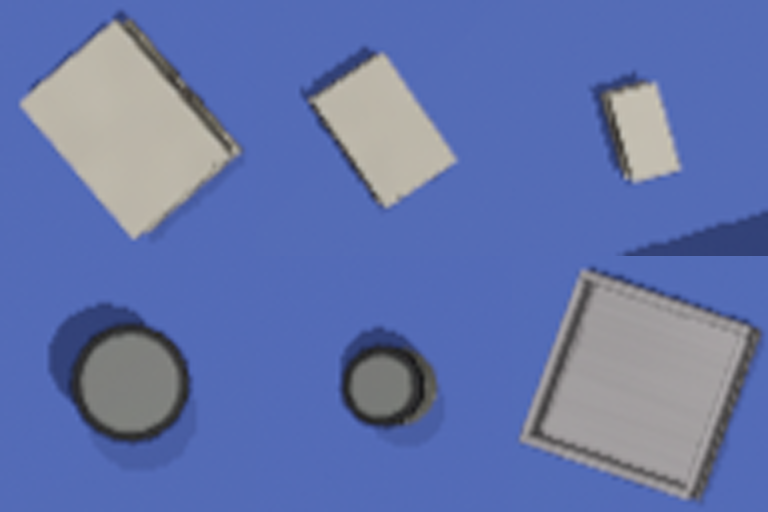

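Blocks measured (dimensions match to 1 mm). The jar caps and trays are clear; the near outer wall of each tray shows, so their centres lie about 2 mm further out. Going to the large jar first.

Call:
arm_command:
  deltas: [0, 0, 0.8, 0.293, 0.597, -0.046, 91.8, 0, 0, 0.8, 0.293, 0.597, -0.046, 91.8, 0, 0, 0.8, 0.293, 0.597, -0.046, 91.8, 0, 0, 0.8, 0.293, 0.597, -0.046, 91.8, 0, 0, 0.8, 0.293, 0.597, -0.046, 91.8, 0, 0, 0.8, 0.293, 0.597, -0.046, 91.8, 0, 0, 0.8, 0.293, 0.597, -0.046, 91.8, 0, 0, 0.8, 0.293, 0.597, -0.046, 91.8, 0, 0, 0.8, 0.293, 0.597, -0.046, 91.8, 0, 0, 0.8, 0.293, 0.597, -0.046, 91.8, 0, 0, 0.8, 0.293, 0.597, -0.046, 91.8, 0, 0, 0.8, 0.293, 0.597, -0.046, 91.8, 0, 0, 0.8, 0.293, 0.597, -0.046, 91.8, 0, 0, 0.8, 0.293, 0.597, -0.046, 91.8, 0, 0, 0.8, 0.293, 0.597, -0.046, 91.8, 0, 0, 0.8, 0.293, 0.597, -0.046, 91.8, 0, 0, 0.8, 0.293, 0.597, -0.046, 91.8, 0, 0, 0.8, 0.293, 0.597, -0.046, 91.8]
  force: 25

```text
clock: 1.9
position: [0.4873, 0.0015, 0.1997]
ee_rot: [2.221, 2.221, -0.001]
force: [-0.3, 0.0, 0.7]
width: 1.001
gripper_force: 0.0
```

```bash
python3 - <<'E'
from h import *
img=optics.get_image("wrist");cv2.imwrite("pics/w1.png",img);c=optics.calibration("wrist")
Rm=cv2.Rodrigues(c["rvec"])[0];print(-Rm.T@c["tvec"])
for p in [(.487,.004,.075),(.475,.164,.056)]: print(cv2.projectPoints(np.array([p]),c["rvec"],c["tvec"],c["camera_matrix"],None)[0].ravel())
E
```

```text
[0.48721957 0.06903524 0.33789782]
[316.5207168  236.07502378]
[296.07849258 -38.30216186]
```

View pics/w1.png

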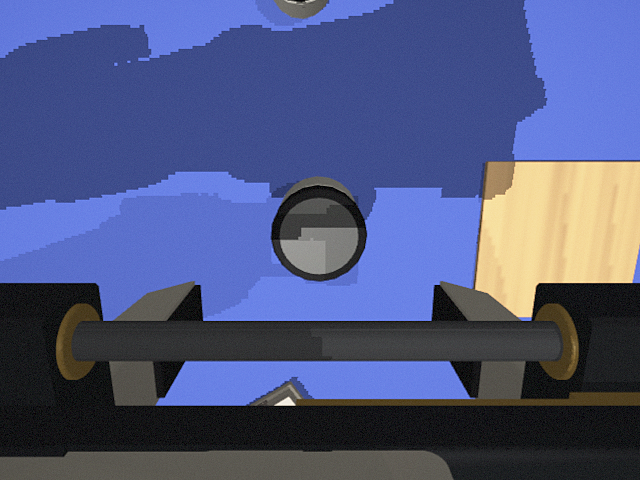

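The large jar's cap sits at (319,233) in the wrist picture, within about 2 mm of the prediction. Gripping and lifting.

Call:
arm_command:
  deltas: [0, 0, 0, 0, 0.003, -0.05, 91.8, 0, 0, 0, 0, 0.003, -0.09, 91.8, 0, 0, 0, 0, 0.003, -0.12, 91.8, 0, 0, 0, 0, 0.003, -0.14, 91.8, 0, 0, 0, 0, 0.003, -0.15, 91.8, 0, 0, 0, 0, 0.003, -0.15, 91.8, 0, 0, 0, 0, 0.003, -0.15, 55, 0, 0, 0, 0, 0.003, -0.15, 55, 0, 0, 0, 0, 0.003, -0.15, 55, 0, 0, 0, 0, 0.003, -0.15, 55, 0, 0, 0, 0, 0.003, -0.15, 55, 0, 0, 0, 0, 0.003, -0.15, 55, 0, 0, 0, 0, 0.003, -0.15, 55, 0, 0, 0, 0, 0.003, -0.15, 55, 0, 0, 0, 0, 0.003, -0.13, 55, 0, 0, 0, 0, 0.003, -0.09, 55, 0, 0, 0, 0, 0.003, -0.05, 55, 0, 0, 0, 0, 0.003, -0.01, 55, 0, 0, 0, 0, 0.003, 0, 55]
  force: 25

```text
clock: 3.85
position: [0.4895, 0.0066, 0.2037]
ee_rot: [2.216, 2.221, 0.007]
force: [1.3, 0.3, -1.7]
width: 0.672
gripper_force: 25.0
```

Call:
arm_command:
  deltas: [0, 0, 0.05, 0.002, 0.02, 0, 55, 0, 0, 0.1, 0.006, 0.06, 0, 55, 0, 0, 0.15, 0.01, 0.1, 0, 55, 0, 0, 0.2, 0.014, 0.14, 0, 55, 0, 0, 0.25, 0.019, 0.185, 0, 55, 0, 0, 0.3, 0.024, 0.23, 0, 55, 0, 0, 0.35, 0.028, 0.275, 0, 55, 0, 0, 0.4, 0.033, 0.32, 0, 55, 0, 0, 0.42, 0.037, 0.36, 0, 55, 0, 0, 0.42, 0.04, 0.39, 0, 55, 0, 0, 0.42, 0.042, 0.41, 0, 55, 0, 0, 0.42, 0.043, 0.416, 0, 55, 0, 0, 0.42, 0.043, 0.416, 0, 55, 0, 0, 0.42, 0.043, 0.416, 0, 55, 0, 0, 0.42, 0.043, 0.416, 0, 55]

```text
clock: 5.35
position: [0.5311, 0.4205, 0.1995]
ee_rot: [1.38, 2.822, -0.002]
force: [-0.2, -0.3, -1.7]
width: 0.671
gripper_force: 25.0
```

```bash
python3 - <<'E'
from h import *
img=optics.get_image("wrist");c=optics.calibration("wrist");s=sensors.observe();print(s["position"],s["ee_rot"])
P=[(.5305,.422,0.005)]+[(.5305+.05*np.sqrt(2)*np.cos(a),.422+.05*np.sqrt(2)*np.sin(a),.018) for a in np.deg2rad(np.array([45,135,225,315])-18.5)]
for p in cv2.projectPoints(np.array(P),c["rvec"],c["tvec"],c["camera_matrix"],None)[0][:,0]:
    print(p); cv2.circle(img,(int(p[0]),int(p[1])),4,(0,0,255),1)
cv2.imwrite("pics/w2.png",img)
E
```

```text
[0.53118656 0.42061065 0.19969322] [ 1.38021674e+00  2.82138288e+00 -1.00581451e-03]
[317.99545797 216.10176153]
[407.69644501 237.11979502]
[337.40187753 125.43776292]
[226.40342296 201.33161524]
[300.67088853 303.75569297]
```

View pics/w2.png

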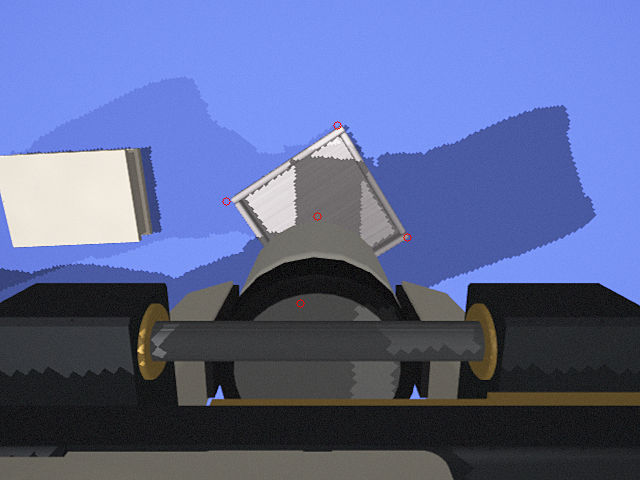

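Tray corners appear at (233,202), (339,128), (407,237), within about 3 mm of prediction. Lowering and releasing.

Call:
arm_command:
  deltas: [0, 0, 0, 0, 0, -0.03, 55, 0, 0, 0, 0, 0, -0.07, 55, 0, 0, 0, 0, 0, -0.1, 55, 0, 0, 0, 0, 0, -0.12, 55, 0, 0, 0, 0, 0, -0.135, 55, 0, 0, 0, 0, 0, -0.141, 55, 0, 0, 0, 0, 0, -0.144, 55, 0, 0, 0, 0, 0, -0.145, 55, 0, 0, 0, 0, 0, -0.145, 55, 0, 0, 0, 0, 0, -0.145, 80, 0, 0, 0, 0, 0, -0.145, 91.8, 0, 0, 0, 0, 0, -0.145, 91.8, 0, 0, 0, 0, 0, -0.145, 91.8, 0, 0, 0, 0, 0, -0.145, 91.8, 0, 0, 0, 0, 0, -0.12, 91.8, 0, 0, 0, 0, 0, -0.08, 91.8, 0, 0, 0, 0, 0, -0.04, 91.8, 0, 0, 0, 0, 0, -0.01, 91.8, 0, 0, 0, 0, 0, 0, 91.8]

```text
clock: 7.3
position: [0.5314, 0.4236, 0.2038]
ee_rot: [1.378, 2.821, 0.008]
force: [-0.1, 0.6, 0.3]
width: 0.999
gripper_force: 0.0
```

Call:
arm_command:
  deltas: [0, 0, -0.08, -0.015, -0.01, 0, 91.8, 0, 0, -0.17, -0.03, -0.02, 0, 91.8, 0, 0, -0.26, -0.045, -0.03, 0, 91.8, 0, 0, -0.35, -0.06, -0.04, 0, 91.8, 0, 0, -0.44, -0.075, -0.05, 0, 91.8, 0, 0, -0.53, -0.09, -0.06, 0, 91.8, 0, 0, -0.62, -0.105, -0.07, 0, 91.8, 0, 0, -0.71, -0.12, -0.08, 0, 91.8, 0, 0, -0.8, -0.135, -0.09, 0, 91.8, 0, 0, -0.89, -0.15, -0.1, 0, 91.8, 0, 0, -0.971, -0.158, -0.101, -0.02, 91.8, 0, 0, -0.971, -0.158, -0.101, -0.05, 91.8, 0, 0, -0.971, -0.158, -0.101, -0.08, 91.8, 0, 0, -0.971, -0.158, -0.101, -0.1, 91.8, 0, 0, -0.971, -0.158, -0.101, -0.1, 91.8, 0, 0, -0.971, -0.158, -0.101, -0.1, 91.8, 0, 0, -0.971, -0.158, -0.101, -0.1, 91.8]

```text
clock: 9.0
position: [0.3731, 0.3216, 0.1007]
ee_rot: [-2.946, -1.089, -0.002]
force: [0.4, -0.1, -0.4]
width: 0.998
gripper_force: 0.0
```

```bash
python3 - <<'E'
from h import *
img=optics.get_image("wrist");c=optics.calibration("wrist");s=sensors.observe();print(s["position"],s["ee_rot"])
a=np.deg2rad(40.5)
P=[(.3733+sx*.048*np.cos(a)-sy*.034*np.sin(a),.3206+sx*.048*np.sin(a)+sy*.034*np.cos(a),.028) for sx in(1,-1) for sy in(1,-1)]
for p in cv2.projectPoints(np.array(P),c["rvec"],c["tvec"],c["camera_matrix"],None)[0][:,0]:
    print(p); cv2.circle(img,(int(p[0]),int(p[1])),4,(0,0,255),1)
cv2.imwrite("pics/w3.png",img)
E
```

```text
[0.3732358  0.32167008 0.10084072] [-2.94627555e+00 -1.08835141e+00 -2.78577063e-03]
[248.36732405 172.82167139]
[386.92219011 172.98864598]
[255.27634224 349.66447239]
[379.46360545 349.84067149]
```

View pics/w3.png

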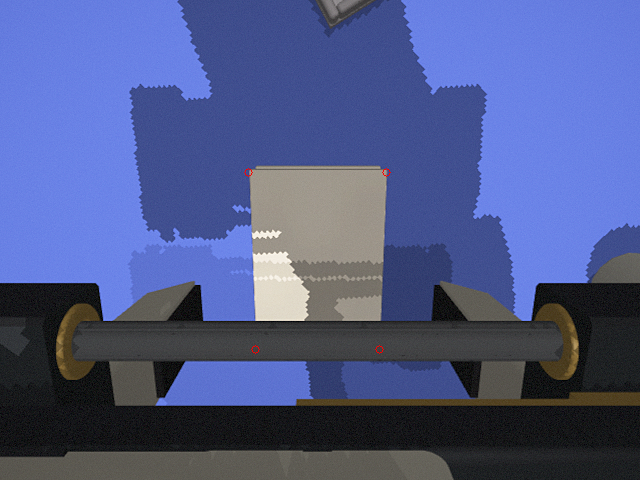

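The block's far top edge is at row 169 and its sides run from 252 to 385: centred, about 2 mm further out than predicted. Grasping.

Call:
arm_command:
  deltas: [0, 0, 0, 0.002, 0.001, -0.03, 91.8, 0, 0, 0, 0.002, 0.001, -0.055, 91.8, 0, 0, 0, 0.002, 0.001, -0.07, 91.8, 0, 0, 0, 0.002, 0.001, -0.076, 91.8, 0, 0, 0, 0.002, 0.001, -0.078, 91.8, 0, 0, 0, 0.002, 0.001, -0.078, 91.8, 0, 0, 0, 0.002, 0.001, -0.078, 60, 0, 0, 0, 0.002, 0.001, -0.078, 60, 0, 0, 0, 0.002, 0.001, -0.078, 60, 0, 0, 0, 0.002, 0.001, -0.078, 60, 0, 0, 0, 0.002, 0.001, -0.078, 60, 0, 0, 0, 0.002, 0.001, -0.078, 60, 0, 0, 0, 0.002, 0.001, -0.06, 60, 0, 0, 0, 0.002, 0.001, -0.03, 60, 0, 0, 0, 0.002, 0.001, 0.01, 60, 0, 0, 0, 0.002, 0.001, 0.05, 60, 0, 0, 0, 0.002, 0.001, 0.08, 60, 0, 0, 0, 0.002, 0.001, 0.1, 60, 0, 0, 0, 0.002, 0.001, 0.1, 60]
  force: 30

```text
clock: 10.95
position: [0.3756, 0.3231, 0.2022]
ee_rot: [-2.946, -1.088, -0.007]
force: [-0.7, 0.8, -2.2]
width: 0.74
gripper_force: 30.0
```

Call:
arm_command:
  deltas: [0, 0, 0.03, 0.015, -0.017, 0, 60, 0, 0, 0.08, 0.04, -0.045, 0, 60, 0, 0, 0.13, 0.068, -0.075, 0, 60, 0, 0, 0.19, 0.096, -0.106, 0, 60, 0, 0, 0.25, 0.124, -0.137, 0, 60, 0, 0, 0.31, 0.152, -0.169, 0, 60, 0, 0, 0.37, 0.18, -0.2, 0, 60, 0, 0, 0.42, 0.208, -0.231, 0, 60, 0, 0, 0.47, 0.236, -0.262, 0, 60, 0, 0, 0.51, 0.264, -0.293, 0, 60, 0, 0, 0.54, 0.288, -0.32, 0, 60, 0, 0, 0.55, 0.302, -0.335, -0.02, 60, 0, 0, 0.55, 0.308, -0.342, -0.05, 60, 0, 0, 0.55, 0.308, -0.342, -0.09, 60, 0, 0, 0.55, 0.308, -0.342, -0.12, 60, 0, 0, 0.55, 0.308, -0.342, -0.14, 60, 0, 0, 0.55, 0.308, -0.342, -0.15, 60, 0, 0, 0.55, 0.308, -0.342, -0.15, 60, 0, 0, 0.55, 0.308, -0.342, -0.15, 60]

```text
clock: 12.85
position: [0.6829, -0.0197, 0.05]
ee_rot: [2.22, 2.223, 0.001]
force: [-1.4, 1.0, -2.3]
width: 0.741
gripper_force: 30.0
```

Now lower 22 mm, release, and rise.

Call:
arm_command:
  deltas: [0, 0, 0, 0, 0, -0.01, 60, 0, 0, 0, 0, 0, -0.017, 60, 0, 0, 0, 0, 0, -0.02, 60, 0, 0, 0, 0, 0, -0.022, 60, 0, 0, 0, 0, 0, -0.022, 60, 0, 0, 0, 0, 0, -0.022, 60, 0, 0, 0, 0, 0, -0.022, 80, 0, 0, 0, 0, 0, -0.022, 91.8, 0, 0, 0, 0, 0, -0.022, 91.8, 0, 0, 0, 0, 0, -0.022, 91.8, 0, 0, 0, 0, 0, -0.022, 91.8, 0, 0, 0, 0, 0, 0, 91.8, 0, 0, 0, 0, 0, 0.04, 91.8, 0, 0, 0, 0, 0, 0.08, 91.8, 0, 0, 0, 0, 0, 0.12, 91.8, 0, 0, 0, 0, 0, 0.15, 91.8, 0, 0, 0, 0, 0, 0.15, 91.8, 0, 0, 0, 0, 0, 0.15, 91.8]

```text
clock: 14.65
position: [0.6829, -0.0199, 0.2003]
ee_rot: [2.22, 2.222, 0.001]
force: [0.5, -0.3, -1.8]
width: 1.003
gripper_force: 0.0
```

```bash
python3 - <<'E'
from h import *
s=sensors.observe();print(s["position"],s["ee_rot"],s["force"])
img=optics.get_image("wrist");c=optics.calibration("wrist")
P=[(.683+sx*.034,-.02+sy*.048,.034) for sx in(1,-1) for sy in(1,-1)]
for p in cv2.projectPoints(np.array(P),c["rvec"],c["tvec"],c["camera_matrix"],None)[0][:,0]:
    print(p); cv2.circle(img,(int(p[0]),int(p[1])),4,(0,0,255),1)
cv2.imwrite("pics/w4.png",img)
E
```

```text
[ 0.68291175 -0.01991697  0.20032487] [2.21969581e+00 2.22165767e+00 1.41279756e-03] [ 0.5017248 -0.3099977 -1.7587053]
[367.08626908 158.73797474]
[363.13873075 287.84583314]
[269.81248944 158.6130733 ]
[273.218103   287.71413089]
```

View pics/w4.png

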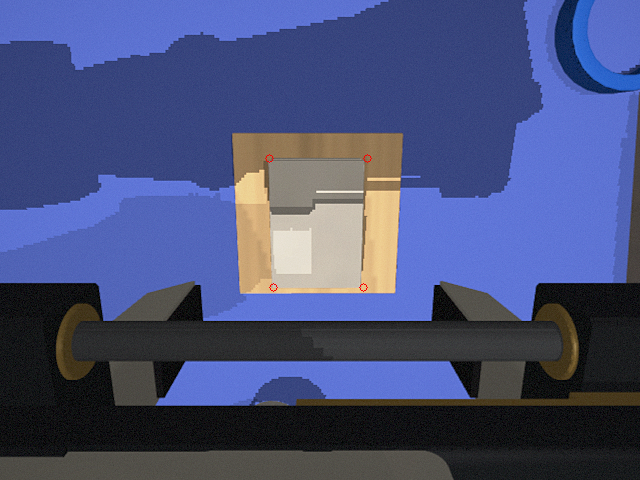

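The large block lies squarely on the board, corners (270,158)–(364,289), matching prediction; the board spans (233,133)–(396,293).

```bash
python3 - <<'E'
from h import *
c=optics.calibration("wrist")
b=back(c,np.array([(233,133),(403,133),(396,293),(240,293)],float),.006);print(b,b.mean(0))
b=back(c,np.array([(269.5,158),(366,158),(362.5,289),(273.5,289)],float),.034);print(b,b.mean(0))
E
```

```text
[[ 0.61874205  0.04514502]
 [ 0.74663589  0.04529965]
 [ 0.74757549 -0.08313829]
 [ 0.61828113 -0.0833414 ]] [ 0.68280864 -0.01900875]
[[ 0.6487929   0.02842101]
 [ 0.71622533  0.02850605]
 [ 0.71654341 -0.06892977]
 [ 0.64918771 -0.06903491]] [ 0.68268734 -0.0202594 ]
```

Call:
arm_command:
  deltas: [0, 0, -0.08, -0.03, -0.021, 0, 91.8, 0, 0, -0.16, -0.06, -0.042, 0, 91.8, 0, 0, -0.24, -0.09, -0.063, 0, 91.8, 0, 0, -0.32, -0.12, -0.084, 0, 91.8, 0, 0, -0.4, -0.15, -0.105, 0, 91.8, 0, 0, -0.48, -0.18, -0.126, 0, 91.8, 0, 0, -0.56, -0.21, -0.147, 0, 91.8, 0, 0, -0.627, -0.237, -0.167, -0.03, 91.8, 0, 0, -0.627, -0.237, -0.167, -0.06, 91.8, 0, 0, -0.627, -0.237, -0.167, -0.09, 91.8, 0, 0, -0.627, -0.237, -0.167, -0.1, 91.8, 0, 0, -0.627, -0.237, -0.167, -0.1, 91.8, 0, 0, -0.627, -0.237, -0.167, -0.1, 91.8, 0, 0, -0.627, -0.237, -0.167, -0.1, 91.8]

```text
clock: 16.1
position: [0.4466, -0.187, 0.1008]
ee_rot: [3.006, 0.909, 0.002]
force: [0.7, 0.3, -1.0]
width: 0.999
gripper_force: 0.0
```

```bash
cat > blk.py <<'E'
from h import *
import sys
x,y,l,w,h,deg=map(float,sys.argv[1:7])
s=sensors.observe();print(s["position"],s["ee_rot"])
img=optics.get_image("wrist");c=optics.calibration("wrist")
a=np.deg2rad(deg);ux,uy=np.array([np.cos(a),np.sin(a)]),np.array([-np.sin(a),np.cos(a)])
P=[np.r_[np.array([x,y])+sx*l/2*ux+sy*w/2*uy,h] for sx in(1,-1) for sy in(1,-1)]
for p in cv2.projectPoints(np.array(P),c["rvec"],c["tvec"],c["camera_matrix"],None)[0][:,0]:
    print(p); cv2.circle(img,(int(p[0]),int(p[1])),4,(0,0,255),1)
cv2.imwrite(sys.argv[7],img)
E
python3 blk.py .4462 -.1866 .07 .046 .024 33.6 pics/w5.png
```

```text
[ 0.44656156 -0.18696615  0.10076075] [3.00622428e+00 9.08945700e-01 2.19994047e-03]
[269.06127388 196.86978962]
[359.76870117 196.94431948]
[272.56211087 323.75204854]
[356.40391028 323.79729731]
```

View pics/w5.png

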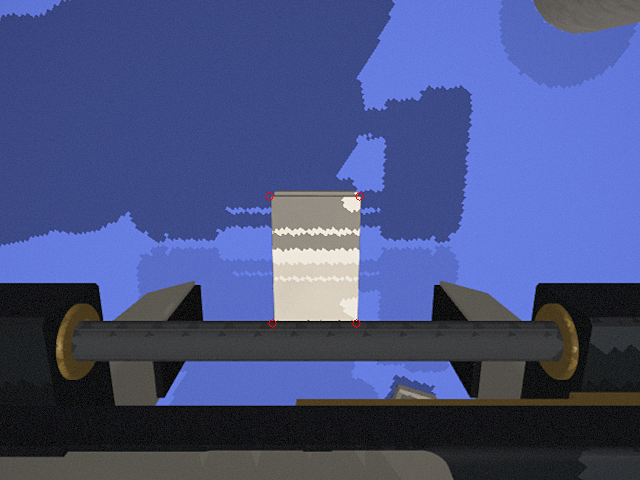

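Medium block at (272–360, 195–322): within 1 mm. Grasping.

Call:
arm_command:
  deltas: [0, 0, 0, 0, 0, -0.03, 91.8, 0, 0, 0, 0, 0, -0.055, 91.8, 0, 0, 0, 0, 0, -0.07, 91.8, 0, 0, 0, 0, 0, -0.077, 91.8, 0, 0, 0, 0, 0, -0.079, 91.8, 0, 0, 0, 0, 0, -0.079, 80, 0, 0, 0, 0, 0, -0.079, 38, 0, 0, 0, 0, 0, -0.079, 38, 0, 0, 0, 0, 0, -0.079, 38, 0, 0, 0, 0, 0, -0.079, 38, 0, 0, 0, 0, 0, -0.079, 38, 0, 0, 0, 0, 0, -0.079, 38, 0, 0, 0, 0, 0, -0.079, 38, 0, 0, 0, 0, 0, -0.06, 38, 0, 0, 0, 0, 0, -0.03, 38, 0, 0, 0, 0, 0, 0.01, 38, 0, 0, 0, 0, 0, 0.05, 38, 0, 0, 0, 0, 0, 0.08, 38, 0, 0, 0, 0, 0, 0.1, 38, 0, 0, 0, 0, 0, 0.1, 38]
  force: 20

```text
clock: 18.15
position: [0.4471, -0.1874, 0.2023]
ee_rot: [3.005, 0.908, 0.006]
force: [-0.2, 0.2, -0.3]
width: 0.497
gripper_force: 20.0
```

Call:
arm_command:
  deltas: [0, 0, 0.04, 0.015, 0.01, 0, 38, 0, 0, 0.1, 0.035, 0.025, 0, 38, 0, 0, 0.17, 0.06, 0.042, 0, 38, 0, 0, 0.24, 0.09, 0.063, 0, 38, 0, 0, 0.32, 0.12, 0.084, 0, 38, 0, 0, 0.4, 0.15, 0.105, 0, 38, 0, 0, 0.48, 0.18, 0.126, 0, 38, 0, 0, 0.55, 0.205, 0.144, 0, 38, 0, 0, 0.6, 0.225, 0.158, 0, 38, 0, 0, 0.627, 0.237, 0.166, -0.02, 38, 0, 0, 0.627, 0.237, 0.166, -0.05, 38, 0, 0, 0.627, 0.237, 0.166, -0.09, 38, 0, 0, 0.627, 0.237, 0.166, -0.115, 38, 0, 0, 0.627, 0.237, 0.166, -0.12, 38, 0, 0, 0.627, 0.237, 0.166, -0.12, 38, 0, 0, 0.627, 0.237, 0.166, -0.12, 38]

```text
clock: 19.75
position: [0.6836, -0.0202, 0.0807]
ee_rot: [2.219, 2.223, 0.002]
force: [0.5, -1.2, -0.2]
width: 0.504
gripper_force: 20.0
```

Lower 25 mm (fix x by −0.001), release, rise.

Call:
arm_command:
  deltas: [0, 0, 0, -0.001, 0, -0.01, 38, 0, 0, 0, -0.001, 0, -0.018, 38, 0, 0, 0, -0.001, 0, -0.022, 38, 0, 0, 0, -0.001, 0, -0.024, 38, 0, 0, 0, -0.001, 0, -0.025, 38, 0, 0, 0, -0.001, 0, -0.025, 38, 0, 0, 0, -0.001, 0, -0.025, 38, 0, 0, 0, -0.001, 0, -0.025, 60, 0, 0, 0, -0.001, 0, -0.025, 80, 0, 0, 0, -0.001, 0, -0.025, 91.8, 0, 0, 0, -0.001, 0, -0.025, 91.8, 0, 0, 0, -0.001, 0, -0.025, 91.8, 0, 0, 0, -0.001, 0, 0, 91.8, 0, 0, 0, -0.001, 0, 0.04, 91.8, 0, 0, 0, -0.001, 0, 0.08, 91.8, 0, 0, 0, -0.001, 0, 0.11, 91.8, 0, 0, 0, -0.001, 0, 0.12, 91.8, 0, 0, 0, -0.001, 0, 0.12, 91.8, 0, 0, 0, -0.001, 0, 0.12, 91.8]

```text
clock: 21.65
position: [0.681, -0.0212, 0.1983]
ee_rot: [-2.22, -2.222, 0.002]
force: [-0.3, -0.3, -0.2]
width: 1.0
gripper_force: 0.0
```

```bash
python3 blk.py .6827 -.0203 .07 .046 .058 90 pics/w6.png
```

```text
[ 0.6809908  -0.021154    0.19833138] [-2.21967124 -2.22180051  0.00234652]
[285.35370058 180.25131883]
[356.22865888 180.3633009 ]
[287.12993783 281.99478266]
[353.72756506 282.13920442]
```

View pics/w6.png

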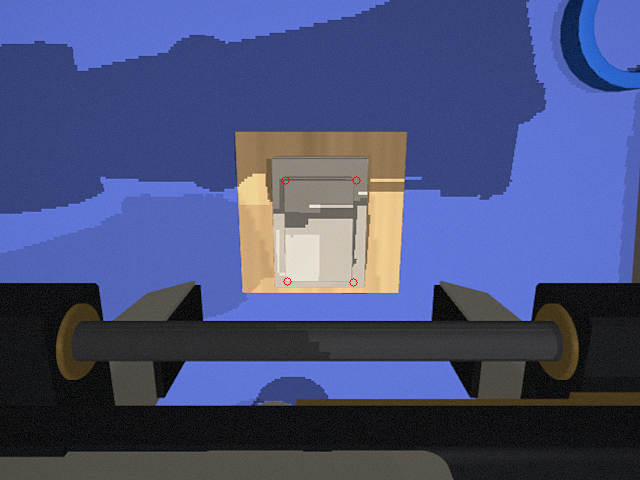

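Medium block appears at (285–355, 180–282), as predicted, centred on the large block. On to the small block.

Call:
arm_command:
  deltas: [0, 0, -0.08, -0.028, -0.026, 0, 91.8, 0, 0, -0.16, -0.056, -0.052, 0, 91.8, 0, 0, -0.25, -0.086, -0.08, 0, 91.8, 0, 0, -0.34, -0.116, -0.108, 0, 91.8, 0, 0, -0.43, -0.15, -0.14, 0, 91.8, 0, 0, -0.52, -0.184, -0.17, 0, 91.8, 0, 0, -0.61, -0.218, -0.2, 0, 91.8, 0, 0, -0.7, -0.25, -0.23, 0, 91.8, 0, 0, -0.78, -0.28, -0.257, 0, 91.8, 0, 0, -0.844, -0.3, -0.277, -0.03, 91.8, 0, 0, -0.844, -0.3, -0.277, -0.06, 91.8, 0, 0, -0.844, -0.3, -0.277, -0.09, 91.8, 0, 0, -0.844, -0.3, -0.277, -0.1, 91.8, 0, 0, -0.844, -0.3, -0.277, -0.1, 91.8, 0, 0, -0.844, -0.3, -0.277, -0.1, 91.8, 0, 0, -0.844, -0.3, -0.277, -0.1, 91.8]

```text
clock: 23.3
position: [0.3825, -0.2982, 0.1008]
ee_rot: [3.117, 0.386, 0.002]
force: [-0.9, -1.2, 0.1]
width: 0.999
gripper_force: 0.0
```

```bash
python3 blk.py .3821 -.2976 .048 .026 .022 14 pics/w7.png
```

```text
[ 0.38249991 -0.29821124  0.10079747] [3.11659936e+00 3.85929567e-01 2.13239518e-03]
[288.82989819 218.13153927]
[338.96841427 218.23426819]
[290.09770678 304.27906913]
[337.62512203 304.36563471]
```

View pics/w7.png

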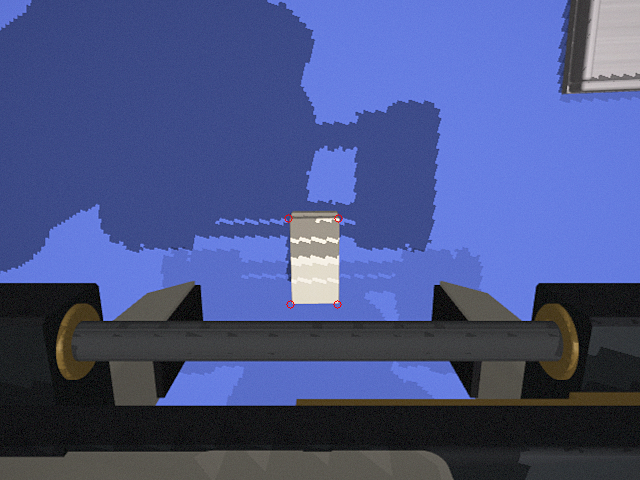

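Small block at (290–339, 217–303), on the prediction. Grasping.

Call:
arm_command:
  deltas: [0, 0, 0, 0, 0, -0.03, 91.8, 0, 0, 0, 0, 0, -0.055, 80, 0, 0, 0, 0, 0, -0.07, 60, 0, 0, 0, 0, 0, -0.077, 50, 0, 0, 0, 0, 0, -0.0795, 40, 0, 0, 0, 0, 0, -0.0795, 40, 0, 0, 0, 0, 0, -0.0795, 20, 0, 0, 0, 0, 0, -0.0795, 20, 0, 0, 0, 0, 0, -0.0795, 20, 0, 0, 0, 0, 0, -0.0795, 20, 0, 0, 0, 0, 0, -0.0795, 20, 0, 0, 0, 0, 0, -0.0795, 20, 0, 0, 0, 0, 0, -0.0795, 20, 0, 0, 0, 0, 0, -0.06, 20, 0, 0, 0, 0, 0, -0.03, 20, 0, 0, 0, 0, 0, 0.01, 20, 0, 0, 0, 0, 0, 0.05, 20, 0, 0, 0, 0, 0, 0.08, 20, 0, 0, 0, 0, 0, 0.1, 20, 0, 0, 0, 0, 0, 0.1, 20]
  force: 15

```text
clock: 25.35
position: [0.383, -0.2988, 0.2024]
ee_rot: [3.115, 0.385, 0.006]
force: [0.6, -0.5, -0.8]
width: 0.28
gripper_force: 15.0
```

Call:
arm_command:
  deltas: [0, 0, 0.05, 0.015, 0.014, 0, 20, 0, 0, 0.12, 0.035, 0.032, 0, 20, 0, 0, 0.2, 0.06, 0.055, 0, 20, 0, 0, 0.28, 0.09, 0.083, 0, 20, 0, 0, 0.36, 0.12, 0.11, 0, 20, 0, 0, 0.44, 0.15, 0.138, 0, 20, 0, 0, 0.53, 0.18, 0.166, 0, 20, 0, 0, 0.61, 0.21, 0.194, 0, 20, 0, 0, 0.69, 0.24, 0.222, 0, 20, 0, 0, 0.76, 0.268, 0.247, 0, 20, 0, 0, 0.82, 0.288, 0.266, 0, 20, 0, 0, 0.844, 0.3, 0.277, -0.02, 20, 0, 0, 0.844, 0.3, 0.277, -0.05, 20, 0, 0, 0.844, 0.3, 0.277, -0.08, 20, 0, 0, 0.844, 0.3, 0.277, -0.095, 20, 0, 0, 0.844, 0.3, 0.277, -0.095, 20, 0, 0, 0.844, 0.3, 0.277, -0.095, 20]

```text
clock: 27.05
position: [0.6819, -0.0204, 0.105]
ee_rot: [-2.219, -2.223, -0.001]
force: [-0.2, -0.4, 0.0]
width: 0.28
gripper_force: 15.0
```

Call:
arm_command:
  deltas: [0, 0, 0, 0, 0, -0.01, 20, 0, 0, 0, 0, 0, -0.019, 20, 0, 0, 0, 0, 0, -0.023, 20, 0, 0, 0, 0, 0, -0.025, 20, 0, 0, 0, 0, 0, -0.0265, 20, 0, 0, 0, 0, 0, -0.0265, 20, 0, 0, 0, 0, 0, -0.0265, 20, 0, 0, 0, 0, 0, -0.0265, 40, 0, 0, 0, 0, 0, -0.0265, 60, 0, 0, 0, 0, 0, -0.0265, 60, 0, 0, 0, 0, 0, -0.0265, 60, 0, 0, 0, 0, 0, -0.0265, 60, 0, 0, 0, 0, 0, 0, 60, 0, 0, 0, 0, 0, 0.04, 91.8, 0, 0, 0, 0, 0, 0.08, 91.8, 0, 0, 0, 0, 0, 0.095, 91.8, 0, 0, 0, 0, 0, 0.095, 91.8, 0, 0, 0, 0, 0, 0.095, 91.8]

```text
clock: 28.85
position: [0.6812, -0.0211, 0.1988]
ee_rot: [-2.22, -2.222, 0.001]
force: [-0.0, -0.0, -1.1]
width: 0.993
gripper_force: 0.0
```

```bash
python3 blk.py .682 -.0203 .048 .026 .08 90 pics/w8.png
```

```text
[ 0.68122996 -0.02109999  0.19883743] [-2.22012240e+00 -2.22225854e+00  1.36475917e-03]
[298.11810425 202.51139227]
[341.00494166 202.58013   ]
[298.8717824  277.42388119]
[339.82715014 277.50438992]
```

View pics/w8.png

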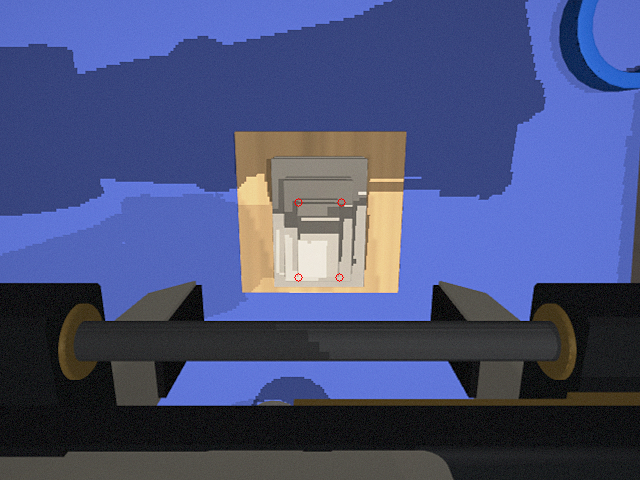

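The stack stands aligned, the small block at (298–341, 202–277), as predicted. Now the small jar.

Call:
arm_command:
  deltas: [0, 0, 0.05, -0.035, 0.031, 0, 91.8, 0, 0, 0.1, -0.07, 0.062, 0, 91.8, 0, 0, 0.15, -0.105, 0.094, 0, 91.8, 0, 0, 0.2, -0.14, 0.125, 0, 91.8, 0, 0, 0.2, -0.175, 0.156, 0, 91.8, 0, 0, 0.2, -0.2, 0.18, 0, 91.8, 0, 0, 0.2, -0.207, 0.185, -0.03, 91.8, 0, 0, 0.2, -0.207, 0.185, -0.06, 91.8, 0, 0, 0.2, -0.207, 0.185, -0.06, 91.8, 0, 0, 0.2, -0.207, 0.185, -0.06, 91.8, 0, 0, 0.2, -0.207, 0.185, -0.06, 91.8]

```text
clock: 30.0
position: [0.4753, 0.1641, 0.1404]
ee_rot: [1.846, 2.542, 0.001]
force: [0.7, 0.0, 0.4]
width: 0.999
gripper_force: 0.0
```

```bash
python3 blk.py .4755 .164 .044 .044 .056 18 pics/w9.png
```

```text
[0.47530371 0.16413718 0.1404495 ] [1.84601420e+00 2.54182416e+00 1.13876703e-03]
[358.54470058 218.83157573]
[356.5544196 296.0945018]
[275.92954665 218.81626934]
[277.8054896  296.10441861]
```

View pics/w9.png

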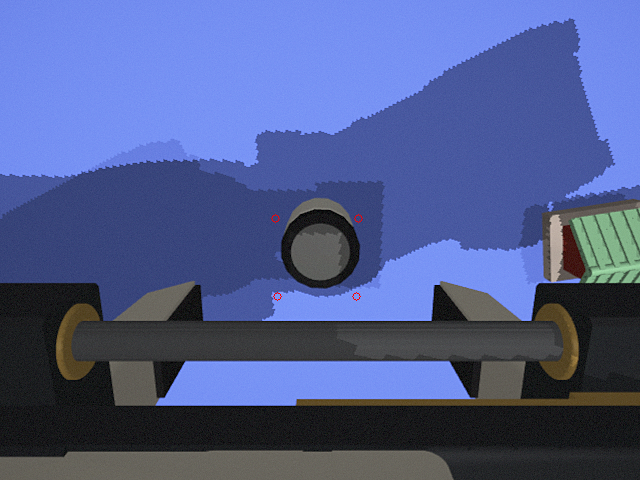

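The cap centre is at (320,249), versus (317,257) predicted: the jar is about 4 mm further in +y. Correcting and gripping.

Call:
arm_command:
  deltas: [0, 0, 0, 0, 0.004, -0.03, 91.8, 0, 0, 0, 0, 0.004, -0.06, 91.8, 0, 0, 0, 0, 0.004, -0.085, 91.8, 0, 0, 0, 0, 0.004, -0.097, 91.8, 0, 0, 0, 0, 0.004, -0.1, 91.8, 0, 0, 0, 0, 0.004, -0.1, 70, 0, 0, 0, 0, 0.004, -0.1, 38, 0, 0, 0, 0, 0.004, -0.1, 38, 0, 0, 0, 0, 0.004, -0.1, 38, 0, 0, 0, 0, 0.004, -0.1, 38, 0, 0, 0, 0, 0.004, -0.1, 38, 0, 0, 0, 0, 0.004, -0.1, 38, 0, 0, 0, 0, 0.004, -0.1, 38, 0, 0, 0, 0, 0.004, -0.08, 38, 0, 0, 0, 0, 0.004, -0.05, 38, 0, 0, 0, 0, 0.004, -0.01, 38, 0, 0, 0, 0, 0.004, 0.03, 38, 0, 0, 0, 0, 0.004, 0.055, 38, 0, 0, 0, 0, 0.004, 0.06, 38]
  force: 20

```text
clock: 31.95
position: [0.4759, 0.1689, 0.2026]
ee_rot: [1.844, 2.54, 0.006]
force: [0.7, 0.2, -1.0]
width: 0.475
gripper_force: 20.0
```

Call:
arm_command:
  deltas: [0, 0, -0.03, 0.002, -0.02, 0, 38, 0, 0, -0.07, 0.006, -0.055, 0, 38, 0, 0, -0.12, 0.011, -0.1, 0, 38, 0, 0, -0.17, 0.016, -0.145, 0, 38, 0, 0, -0.22, 0.021, -0.19, 0, 38, 0, 0, -0.27, 0.026, -0.235, 0, 38, 0, 0, -0.32, 0.031, -0.28, 0, 38, 0, 0, -0.37, 0.036, -0.325, 0, 38, 0, 0, -0.42, 0.041, -0.37, 0, 38, 0, 0, -0.47, 0.046, -0.415, 0, 38, 0, 0, -0.52, 0.051, -0.46, 0, 38, 0, 0, -0.57, 0.056, -0.505, 0, 38, 0, 0, -0.6, 0.06, -0.54, 0, 38, 0, 0, -0.62, 0.064, -0.57, 0, 38, 0, 0, -0.62, 0.066, -0.59, 0, 38, 0, 0, -0.62, 0.067, -0.596, 0, 38, 0, 0, -0.62, 0.067, -0.596, 0, 38, 0, 0, -0.62, 0.067, -0.596, 0, 38, 0, 0, -0.62, 0.067, -0.596, 0, 38]

```text
clock: 33.85
position: [0.5421, -0.4261, 0.1997]
ee_rot: [-2.818, -1.386, -0.001]
force: [-0.3, 1.6, -1.7]
width: 0.475
gripper_force: 20.0
```

```bash
python3 blk.py .5415 -.4275 .07 .07 .018 16.5 pics/w10.png
```

```text
[ 0.54211083 -0.4261061   0.19970283] [-2.81847888e+00 -1.38609889e+00 -5.55324692e-04]
[306.16242441 158.10714007]
[380.93397637 212.87582932]
[253.46594961 232.89351516]
[326.67049504 283.056319  ]
```

View pics/w10.png

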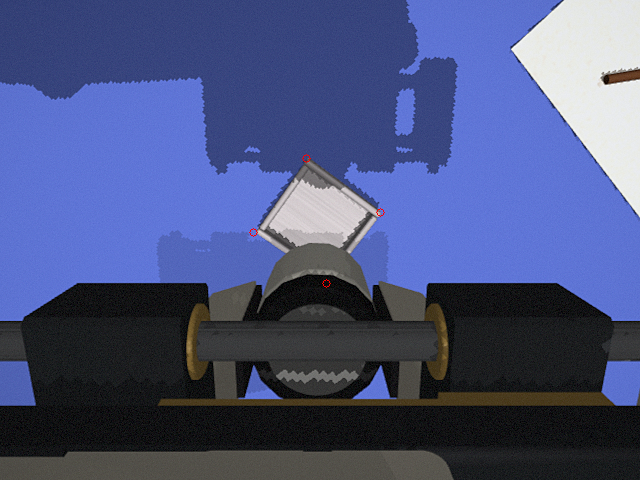

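Tray corners are at (258,233), (309,160), (380,212), so it lies about 2 mm towards the image right. Lowering with a 1 mm correction.

Call:
arm_command:
  deltas: [0, 0, 0, 0.001, -0.001, -0.03, 38, 0, 0, 0, 0.001, -0.001, -0.07, 38, 0, 0, 0, 0.001, -0.001, -0.1, 38, 0, 0, 0, 0.001, -0.001, -0.125, 38, 0, 0, 0, 0.001, -0.001, -0.142, 38, 0, 0, 0, 0.001, -0.001, -0.15, 38, 0, 0, 0, 0.001, -0.001, -0.154, 38, 0, 0, 0, 0.001, -0.001, -0.155, 38, 0, 0, 0, 0.001, -0.001, -0.155, 38, 0, 0, 0, 0.001, -0.001, -0.155, 60, 0, 0, 0, 0.001, -0.001, -0.155, 80, 0, 0, 0, 0.001, -0.001, -0.155, 91.8, 0, 0, 0, 0.001, -0.001, -0.155, 91.8, 0, 0, 0, 0.001, -0.001, -0.155, 91.8, 0, 0, 0, 0.001, -0.001, -0.13, 91.8, 0, 0, 0, 0.001, -0.001, -0.09, 91.8, 0, 0, 0, 0.001, -0.001, -0.05, 91.8, 0, 0, 0, 0.001, -0.001, -0.01, 91.8, 0, 0, 0, 0.001, -0.001, 0.05, 91.8, 0, 0, 0, 0.001, -0.001, 0.05, 91.8]

```text
clock: 35.9
position: [0.545, -0.4301, 0.2567]
ee_rot: [2.813, 1.38, 0.008]
force: [1.1, -1.2, -0.0]
width: 1.0
gripper_force: 0.0
```

Call:
arm_command:
  deltas: [0, 0, 0, -0.04, -0.03, 0, 91.8, 0, 0, 0, -0.08, -0.06, 0, 91.8, 0, 0, 0, -0.12, -0.09, 0, 91.8, 0, 0, 0, -0.16, -0.12, 0, 91.8, 0, 0, 0, -0.2, -0.15, 0, 91.8, 0, 0, 0, -0.23, -0.17, 0, 91.8, 0, 0, 0, -0.24, -0.18, 0, 91.8, 0, 0, 0, -0.24, -0.18, 0, 91.8, 0, 0, 0, -0.24, -0.18, 0, 91.8]

```text
clock: 36.8
position: [0.3044, -0.6078, 0.2495]
ee_rot: [-2.819, -1.385, -0.002]
force: [0.8, 0.1, -0.1]
width: 0.999
gripper_force: 0.0
```

```bash
python3 - <<'E'
from h import *
t=optics.get_image("top");s=optics.get_image("side")
cv2.imwrite("pics/t2.png",t)
C=lambda im,u,v,r:cv2.resize(im[max(v-r,0):v+r,u-r:u+r],(256,256),interpolation=cv2.INTER_CUBIC)
a=np.hstack([C(t,130,236,40),C(t,518,228,40),C(t,331,167,40)]);b=np.hstack([C(s,150,370,70),C(s,404,155,45),C(s,258,205,60)])
cv2.imwrite("pics/fin.png",np.vstack([a,b]));print(sensors.observe()["position"])
E
```

```text
[ 0.30534231 -0.60728277  0.24970501]
```

View pics/fin.png

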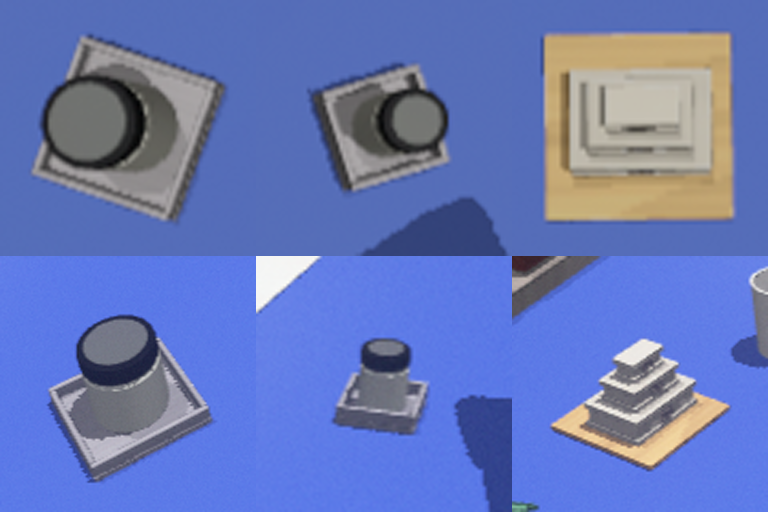

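The crops show both jars upright inside their trays (the cap offset is parallax) and the stack aligned on the board. The arm is clear, so I'm handing in.

```bash
python3 -c "
from cell import arm
print(arm.sign_off())"
```

```text
the job is handed in; nothing more can be done
None
```

I handed in the job at about 37 s on the robot's clock: both jars are upright in their trays and the three blocks are stacked in line on the drying board. The arm kept well clear of the gatehouse and cup, though I took no final measurement of them, and the hand-in gave no verdict.

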